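Start the rework corner in its safe order

TASK

Start the rework corner in its safe order: first touch the brass earthing button lightly so that it gives a little, then press the blue key well down, and after it the yellow key well down, each with a light push of the fingertips. The keys stay down by themselves; the red key must stay up. Do not pick up, tip or shove the switch boxes, and leave everything else on the table as it stands.

Things in the scene. Friction and masses are not known exactly. Their poses are not given: they have to be found in the camera images.
- blue_box: loose grey battery-powered switch box, 58 x 72 mm on plan (its x, y), 35 mm high to the black ring round its blue key, 0.3 to 0.5 kg; origin at the centre of its underside, z up. The three boxes are alike but for the key's colour, and stand in any order
- blue_key (a joint): the blue latching key (turns on the fume extraction): 0 m up (as at the start), grows to 0.010 m fully down, straight down into the box. It takes about 3.5 N to start it, 5 N to bring it 0.007 m down and 6 N to bring it fully down; its soft silicone cap gives a further 0.5 mm per N, springing back; it stays where it was pushed (no click, no return); it counts as down from 0.005 m. A push of over 30 N is a blow, not a light press
- blue_key_top (a point): centre of the top face of the round blue key, 32 mm across, in the middle of its box; with the key up it is 51 mm above the table and 16 mm above the black ring; it moves with the key and its soft cap
- yellow_box: loose grey battery-powered switch box, 58 x 72 mm on plan (its x, y), 35 mm high to the black ring round its yellow key, 0.3 to 0.5 kg; origin at the centre of its underside, z up. The three boxes are alike but for the key's colour, and stand in any order
- yellow_key (a joint): the yellow latching key (turns on the hot plate): 0 m up (as at the start), grows to 0.010 m fully down, straight down into the box. It takes about 3.5 N to start it, 5 N to bring it 0.007 m down and 6 N to bring it fully down; its soft silicone cap gives a further 0.5 mm per N, springing back; it stays where it was pushed (no click, no return); it counts as down from 0.005 m. A push of over 30 N is a blow, not a light press
- yellow_key_top (a point): centre of the top face of the round yellow key, 32 mm across, in the middle of its box; with the key up it is 51 mm above the table and 16 mm above the black ring; it moves with the key and its soft cap
- red_box: loose grey battery-powered switch box, 58 x 72 mm on plan (its x, y), 35 mm high to the black ring round its red key, 0.3 to 0.5 kg; origin at the centre of its underside, z up. The three boxes are alike but for the key's colour, and stand in any order
- red_key (a joint): the red latching key (cuts everything off, to be left alone): 0 m up (as at the start), grows to 0.010 m fully down, straight down into the box. It takes about 3.5 N to start it, 5 N to bring it 0.007 m down and 6 N to bring it fully down; its soft silicone cap gives a further 0.5 mm per N, springing back; it stays where it was pushed (no click, no return); it counts as down from 0.005 m. A push of over 30 N is a blow, not a light press
- red_key_top (a point): centre of the top face of the round red key, 32 mm across, in the middle of its box; with the key up it is 51 mm above the table and 16 mm above the black ring; it moves with the key and its soft cap
- earth_button (a joint): the sprung brass earthing button: 0 m at rest, grows to 0.008 m when pressed straight down; about 2.2 N per mm, springs back when left. It counts as touched once it has given 0.0005 m (about 1 N); a push of over 30 N is a blow, not a light touch
- earth_top (a point): centre of the top of the round brass earthing button, 42 mm across, 31 mm above the table, on a low round black base 68 mm across that is fixed to the table
- flux_tin: round flux tin, cream lid, 44 mm across, 22 high; loose bystander, origin at about the centre of its underside
- capsule_a: standing bit capsule, 16 mm square, 54 high, black sleeve; loose bystander, origin at about the centre of its underside
- capsule_b: another standing bit capsule, 16 mm square, 53 high; loose bystander, origin at about the centre of its underside
- phone_cell: flat black phone cell with flex tail, 38 x 105 x 6 mm; loose bystander, origin at about the centre of its underside
- yellow_driver: precision screwdriver with yellow handle, lying, 147 mm long, 16 thick; loose bystander, origin at about the centre of its underside
- solder_spool: solder spool, dark flanges, 52 mm across, 38 high; loose bystander, origin at about the centre of its underside
- white_bottle: white dispenser bottle with steel dish, 52 x 56 x 94 mm; loose bystander, origin at about the centre of its underside
- earth_base: the fixed round black base of the earthing button, 68 mm across, 21 mm high; origin at the centre of its underside
- bench_psu: the fixed stack of two grey bench power supplies at the left of the work, 240 x 210 mm on plan (its x, y), 314 mm high; keep the arm clear of it; origin at about the centre of its underside
Mind the look-alikes: they are no part of the job. Leave any turquoise look-alike of the yellow_box alone.

How it is judged:
By the outcome, as a careful person would: the job done as asked, in the order asked, and still so for the second after the job is handed in, with the robot touching nothing.
It also fails if it takes over 54 s, if anything falls off the work surface, if the arm or the gripper's body presses on something with over 40 N, if the wrist force passes 120 N, or if a joint passes its speed limit or range.

ROBOT

A 6-joint arm with a two-finger parallel gripper is mounted at the origin on a cart in front of the work surface, level with it; the furniture and walls round the work are solid. World frame = base frame: x ahead of the robot, y to its left, z up, the work surface at z = 0. Lengths are in m, angles in rad, forces in N, time in s.
With the tool pointing down it reaches from about 0.35 to 0.775 m from the base axis. Payload 5.5 kg.
Tool frame: the origin (TCP) lies on the centre line of the jaws, within the pads' length; the fingertips stand 11 mm ahead of it and the grasp point (between the pads) lies 8 mm behind it (env.tip_extent is the distance from the TCP to the fingertips, in m); z points along the fingers, y is the line along which they close (so a half turn about z gives the same grasp; the last joint's range is limited). The gripper opens to 85 mm and grips with 20 to 120 N. Pads are 22 mm wide; open, the fingers measure 114 mm over their backs; the gripper's body (76 mm by 85 mm) begins 54 mm behind the grasp point. The pads swing forward as they close: fully open they stand 13 mm farther back than shut.
Start: joints at [-1.405, 0.313, 0.046, 1.304, 0, 1.431], TCP at [0.173, -0.548, 0.242] pointing down, gripper open.
Joint ranges: [-2.76, 2.76], [-0.86, 1.69], [-1.03, 1.26], [-2.2, 2.34], [-1.47, 1.5], [-3.14, 3.14]. Speed limits (rad/s): [2.57, 2.57, 3.14, 3.14, 3.14, 3.14].

INTERFACE

Orientations are given as a unit quaternion [w, x, y, z].
In Python, from workcell import env gives the robot as it stands.
- The arm moves only by the shell command python3 -m jog 'ROWS' [FORCE]. ROWS is JSON, a list of rows, each a list of 5 numbers: the gripper's target within -1 to 1 (shut at 1, half-way at 0, fully open at -1), then the shift along the tool's x, y, z in m, then the turn about the tool's z in degrees. In form: [[fingers, tx, ty, tz, turn], ...]. A call has 1 to 5 rows; each row shifts and turns the commanded pose from where the row before left it, along the tool's axes as they then stand; what a row does not reach is not made up. A row lasts 1/12 s, in which the tool goes at most 41.7 mm and 7.16 degrees, less where a joint would pass 70% of its speed; a pose out of reach is approached as far as the arm can. A call is refused whole if a number of a shift passes 0.0417 or a number of a turn 7.16, either way. A call with a gripper value outside its range is refused whole. The fingers move at their own pace and stop on an object; FORCE is the grip in N (left out, the last holds). Time passes only in rows, so rows that do not move let the fingers close. It gives the time, the measured TCP pose, the force, the opening and the grip force at its end, in the units of the state.
- env.get_state(): the state, without advancing time (a new reading comes with each control period).
- env.read_camera(name): name is "side" or "top" or "wrist"; returns a dict with "img" (480x640x3 uint8, red, green, blue), "fov_y" (degrees; the focal length in pixels is half the picture's height over the tangent of half this angle, whatever the lens; pixels are square), "cx", "cy" (the principal point, pixels), "T" (4x4, takes a point from camera to world coordinates). Camera axes: x right, y up, looking along -z (the intrinsics and any distortion apply to the point x, -y, -z); pixel columns grow to the right and rows downward; lengths in m; the calibration is good to about 2 mm. A picture is of the moment at which its call begins. There is no depth.
- env.hand_in(): hands the job in; it is judged then, once.
The state is a dict: "clock": time; "joint_pos": joint angles; "qvel": joint speeds; "tau": joint torques, N m; "tcp_pos": TCP position; "orientation": TCP orientation; "wrist_force": force on the tool from outside, world axes, zero at the start; "ft_torque": the same for the moment, N m; "finger_gap": finger opening in m; "grip_force": force on a finger pad.
Only numpy, scipy, OpenCV 4.12 (cv2) and the standard library are available. Lean on these libraries where they do the work, as an engineer would, in place of code of your own. Each camera call takes 0.05 s, during which the arm holds its last target. There are 200 camera calls.

## Working session

There is one attempt and no reset: what is moved stays moved. The work goes in short steps, Python scripts to look and compute and a shell command to move; the robot and the scene stay as the last step left them, time stands still between calls to the robot, and variables do not carry over. Pictures are saved under pics/ and viewed, at most 10 in all, crops included, and the job is handed in when it is done.

```bash
mkdir -p pics; ls; python3 - <<'E'
from workcell import env
import cv2
s=env.get_state();print(s, env.tip_extent)
for n in("top","side"):
    c=env.read_camera(n);cv2.imwrite(f"pics/{n}0.png",c["img"][:,:,::-1]);print(n,{k:v for k,v in c.items() if k!="img"})
E
```

```text
pics
{'clock': 0.0, 'joint_pos': array([-1.40460668e+00,  3.14004683e-01,  4.49508126e-02,  1.30360936e+00,
       -2.43939268e-05,  1.43118994e+00]), 'qvel': array([-0.00019482, -0.00042056,  0.00172478, -0.00030312, -0.00072118,
        0.00169047]), 'tau': array([-1.59037827e-04, -4.80627859e+01,  2.98532957e+01,  1.91324466e-02,
       -1.94655895e-04,  1.96380171e-06]), 'tcp_pos': array([ 0.17300051, -0.547823  ,  0.24139491]), 'orientation': array([-9.33209361e-04,  9.88333420e-01,  1.52302919e-01, -2.46026409e-05]), 'wrist_force': array([ 0.66152678, -0.13361827,  0.58801435]), 'ft_torque': array([ 0.01651743,  0.00856724, -0.03945702]), 'grip_force': 0.0, 'finger_gap': 0.08557124687492348} 0.011
top {'fov_y': 47.21968227611695, 'cx': 316.02065231139926, 'cy': 243.1225578779129, 'T': array([[ 0.00329776,  0.99332771, -0.11527874,  0.41508613],
       [-0.9996713 ,  0.00620566,  0.02487524, -0.08543981],
       [ 0.02542464,  0.11515882,  0.99302167,  1.30697626],
       [ 0.        ,  0.        ,  0.        ,  1.        ]])}
side {'fov_y': 49.24888587002776, 'cx': 320.1614799559037, 'cy': 243.1308123522536, 'T': array([[-0.55212755,  0.4437891 , -0.70583738, -0.43419228],
       [-0.83364453, -0.30791108,  0.4585058 ,  0.54114727],
       [-0.01385527,  0.84157115,  0.53996854,  0.83045978],
       [ 0.        ,  0.        ,  0.        ,  1.        ]])}
```

View pics/top0.png

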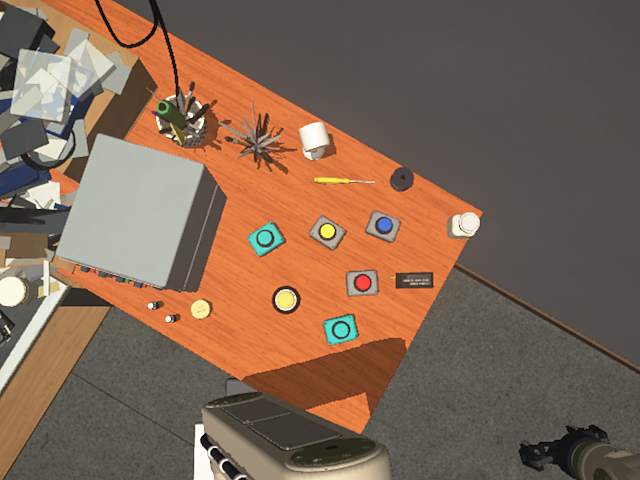

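View pics/side0.png

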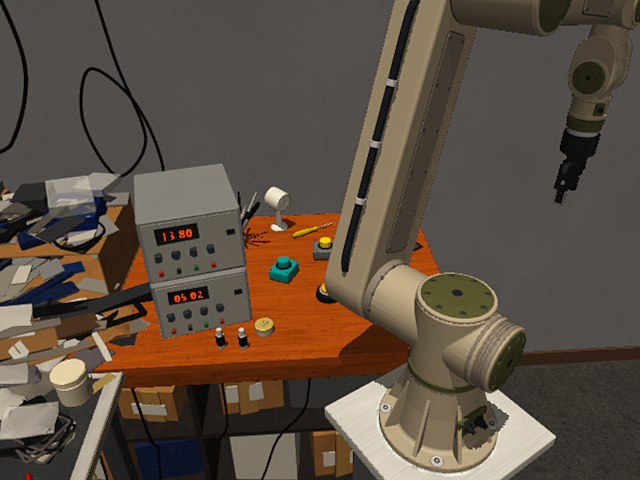

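The top view shows the brass button at about (286,299), the yellow key at (327,231), blue at (385,225) and red at (363,283). The two turquoise boxes are decoys. The side view is mostly blocked by the arm.

```bash
cat > h.py <<'E'
from workcell import env
import cv2, numpy as np
def ray(c,u,v,z):
    f=240/np.tan(np.radians(c["fov_y"]/2)); T=c["T"]
    d=T[:3,:3]@np.array([(u-c["cx"])/f,-(v-c["cy"])/f,-1]); o=T[:3,3]
    return o+d*(z-o[2])/d[2]
def blob(c,u,v,r,lo,hi):
    hsv=cv2.cvtColor(c["img"],cv2.COLOR_RGB2HSV)
    m=cv2.inRange(hsv,np.array(lo),np.array(hi)); k=np.zeros_like(m); cv2.circle(k,(int(u),int(v)),r,255,-1); m&=k
    n,_,st,ce=cv2.connectedComponentsWithStats(m); i=1+np.argmax(st[1:,4]); return ce[i],st[i]
def totool(dw):
    s=env.get_state(); w,x,y,z=s["orientation"]
    from scipy.spatial.transform import Rotation as R
    return R.from_quat([x,y,z,w]).inv().apply(dw)
E
python3 - <<'E'
from h import *
c=env.read_camera("top")
for n,u,v,lo,hi,z in [("brass",286,299,(15,60,120),(35,255,255),.031),("yellow",327,231,(20,120,120),(35,255,255),.051),("blue",385,225,(105,120,60),(130,255,255),.051),("red",363,283,(0,160,100),(8,255,255),.051)]:
    p,st=blob(c,u,v,18,lo,hi);w=ray(c,*p,z);print(n,p,st,w.round(4),np.hypot(w[0],w[1]).round(3))
s=env.get_state()
print(totool([1,0,0]),totool([0,1,0]))
i=cv2.resize(c["img"][180:360,220:460],None,fx=3,fy=3,interpolation=cv2.INTER_CUBIC);cv2.imwrite("pics/crop.png",i[:,:,::-1])
E
```

```text
brass [285.26720648 299.41295547] [277 291  18  18 247] [ 0.4319 -0.0468  0.031 ] 0.434
yellow [326.97619048 230.625     ] [320 224  15  14 168] [ 0.5901 -0.1421  0.051 ] 0.607
blue [384.4375     224.18055556] [378 218  14  13 144] [ 0.6061 -0.2755  0.051 ] 0.666
red [362.63095238 282.16666667] [356 275  15  15 168] [ 0.4716 -0.224   0.051 ] 0.522
[ 9.53602971e-01  3.01066975e-01 -2.24866816e-04] [ 0.301067   -0.95360206  0.00133296]
```

View pics/crop.png

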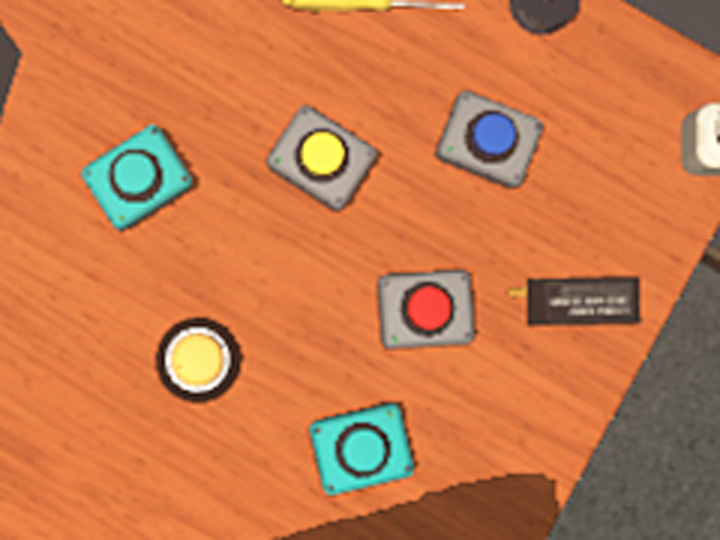

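The crop confirms the layout: blue on the right, yellow to its left, red below them, and brass at lower left. I'll shut the fingers and move above the brass button.

```bash
R='[1,0.0265,-0.0267,0,0]'
python3 -m jog '[[1,0.0265,-0.0267,0,0],[1,0.0265,-0.0267,0,0],[1,0.0265,-0.0267,0,0],[1,0.0265,-0.0267,0,0],[1,0.0265,-0.0267,0,0]]' 20
python3 -m jog '[[1,0.0265,-0.0267,0,0],[1,0.0265,-0.0267,0,0],[1,0.0265,-0.0267,0,0],[1,0.0265,-0.0267,0,0],[1,0.0265,-0.0267,0,0]]'
python3 -m jog '[[1,0.0265,-0.0267,0,0],[1,0.0265,-0.0267,0,0],[1,0.0265,-0.0267,0,0],[1,0.0265,-0.0267,0,0],[1,0.0265,-0.0267,0,0]]'
python3 -m jog '[[1,0,0,0.02,0],[1,0,0,0.02,0],[1,0,0,0.02,0],[1,0,0,0.02,0],[1,0,0,0,0]]'
python3 - <<'E'
from h import *
s=env.get_state();print(s["clock"],s["tcp_pos"],s["orientation"],s["wrist_force"],totool(np.array([.4319,-.0468,.042])-s["tcp_pos"]))
c=env.read_camera("wrist");cv2.imwrite("pics/w1.png",c["img"][:,:,::-1])
for n,u,v,r,lo,hi,z in [("brass",320,240,400,(20,60,120),(35,255,255),.031)]:
    p,st=blob(c,u,v,r,lo,hi);print(n,p,st,ray(c,*p,z).round(4))
E
```

```text
clock: 0.57
tcp_pos: [0.2595, -0.3794, 0.2419]
orientation: [-0.0, 0.988, 0.152, -0.0]
wrist_force: [0.7, -0.1, -0.2]
finger_gap: 0.0255
grip_force: 0.0
clock: 0.98
tcp_pos: [0.3457, -0.2122, 0.2422]
orientation: [0.0, 0.988, 0.152, 0.0]
wrist_force: [2.2, 0.7, 0.0]
finger_gap: 0.0004
grip_force: 0.0
clock: 1.4
tcp_pos: [0.4319, -0.0449, 0.2423]
orientation: [0.0, 0.988, 0.152, 0.0]
wrist_force: [1.2, -0.4, 0.8]
finger_gap: -0.0004
grip_force: 0.0
clock: 1.82
tcp_pos: [0.4289, -0.0457, 0.1588]
orientation: [-0.001, 0.988, 0.153, -0.003]
wrist_force: [-0.3, -0.5, -0.7]
finger_gap: -0.0002
grip_force: 0.0
1.8167 [ 0.42891421 -0.0457267   0.15875779] [-0.00137644  0.98827849  0.15262548 -0.00303233] [-0.31545278 -0.46111768 -0.66415556] [0.00317358 0.00234972 0.11673413]
brass [ 27.67917889 159.36129032] [   0  125   61   68 3410] [0.4162 0.1432 0.031 ]
```

View pics/w1.png

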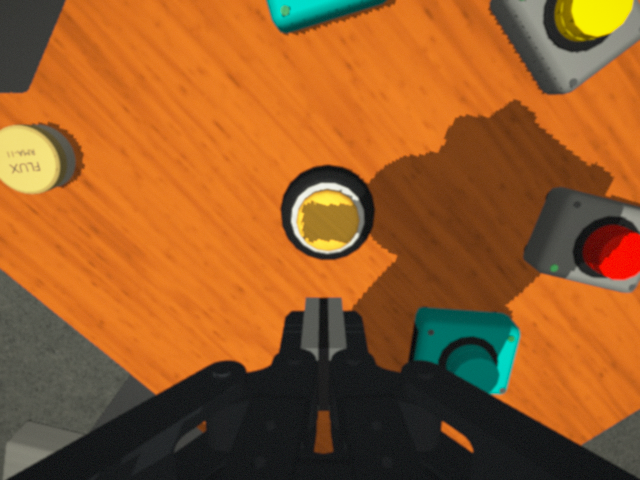

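The wrist view shows the brass button at about (330,218). My blob search picked up the flux tin at far left instead. Red is at about (612,250), and yellow is at the top right edge.

```bash
python3 - <<'E'
from h import *
c=env.read_camera("wrist");s=env.get_state()
hsv=cv2.cvtColor(c["img"],cv2.COLOR_RGB2HSV)
p,st=blob(c,329,215,60,(18,80,60),(35,255,255));b=ray(c,*p,.031);print(p,st,b)
print(ray(c,328,212,.021))
print(s["tcp_pos"],totool(b+[0,0,.011]-s["tcp_pos"]),s["orientation"],s["wrist_force"])
E
```

```text
[326.47740208 219.8928691 ] [ 296  190   62   61 2987] [ 0.43587419 -0.04524183  0.031     ]
[ 0.43878308 -0.04542678  0.021     ]
[ 0.43089178 -0.04657181  0.1619991 ] [0.00535807 0.00035977 0.11998974] [-3.96732204e-04  9.88334151e-01  1.52297675e-01 -9.31353475e-04] [ 0.25006126  0.53802471 -0.38505688]
```

```bash
python3 -m jog '[[1,0.004,0,0.03,0],[1,0,0,0.03,0],[1,0,0,0.03,0],[1,0,0,0.022,0],[1,0,0,0,0]]'
python3 -m jog '[[1,0,0,0.003,0],[1,0,0,0,0],[1,0,0,0,0]]'
```

```text
clock: 2.33
tcp_pos: [0.4334, -0.0452, 0.048]
orientation: [-0.001, 0.988, 0.152, -0.002]
wrist_force: [-1.3, -0.9, 0.1]
finger_gap: -0.0
grip_force: 0.0
clock: 2.58
tcp_pos: [0.4371, -0.0462, 0.0491]
orientation: [0.001, 0.988, 0.152, 0.002]
wrist_force: [0.6, -0.1, 0.7]
finger_gap: -0.0
grip_force: 0.0
```

```bash
python3 -m jog '[[1,0,0,0.003,0],[1,0,0,0,0],[1,0,0,0,0],[1,0,0,0,0]]'
python3 -m jog '[[1,0,0,0.002,0],[1,0,0,0,0],[1,0,0,0,0],[1,0,0,0,0]]'
python3 -m jog '[[1,0,0,0.002,0],[1,0,0,0,0],[1,0,0,0,0],[1,0,0,0,0]]'
```

```text
clock: 2.92
tcp_pos: [0.4356, -0.0457, 0.0447]
orientation: [0.0, 0.988, 0.152, 0.0]
wrist_force: [0.2, 0.5, 0.1]
finger_gap: 0.0001
grip_force: 0.0
clock: 3.25
tcp_pos: [0.4353, -0.0456, 0.0422]
orientation: [-0.0, 0.988, 0.152, -0.0]
wrist_force: [0.7, 0.5, -0.3]
finger_gap: 0.0001
grip_force: 0.0
clock: 3.58
tcp_pos: [0.4355, -0.0456, 0.0404]
orientation: [0.0, 0.988, 0.152, 0.0]
wrist_force: [-0.7, -0.7, 3.0]
finger_gap: 0.0001
grip_force: 1.5
```

```bash
python3 -m jog '[[1,0,0,0.001,0],[1,0,0,0,0],[1,0,0,0,0]]'
python3 -m jog '[[1,0,0,-0.02,0],[1,0,0,-0.03,0],[1,0,0,-0.03,0],[1,0,0,-0.03,0],[1,0,0,0,0]]'
python3 - <<'E'
from h import *
s=env.get_state();print(s["tcp_pos"],totool(np.array([.608,-.275,.15])-s["tcp_pos"]),totool(np.array([.593,-.142,.15])-s["tcp_pos"]))
E
```

```text
clock: 3.83
tcp_pos: [0.4356, -0.0456, 0.0395]
orientation: [0.0, 0.988, 0.152, 0.0]
wrist_force: [-0.9, 0.1, 5.5]
finger_gap: -0.0002
grip_force: 2.6
clock: 4.25
tcp_pos: [0.4385, -0.0465, 0.1543]
orientation: [0.002, 0.988, 0.152, 0.004]
wrist_force: [0.7, -0.4, -0.5]
finger_gap: 0.0
grip_force: 0.0
[ 0.43854613 -0.04646399  0.15427952] [0.09273031 0.26893137 0.00621667] [0.11847955 0.13758917 0.00576726]
```

```bash
python3 -m jog '[[1,0.0093,0.0269,0,0],[1,0.0093,0.0269,0,0],[1,0.0093,0.0269,0,0],[1,0.0093,0.0269,0,0],[1,0.0093,0.0269,0,0]]'
python3 -m jog '[[1,0.0093,0.0269,0,0],[1,0.0093,0.0269,0,0],[1,0.0093,0.0269,0,0],[1,0.0093,0.0269,0,0],[1,0.0093,0.0269,0,0]]'
python3 -m jog '[[1,0,0,0,0],[1,0,0,0,0],[1,0,0,0,0]]'
python3 - <<'E'
from h import *
c=env.read_camera("wrist");s=env.get_state();cv2.imwrite("pics/w2.png",c["img"][:,:,::-1])
for n,lo,hi in [("blue",(105,120,30),(130,255,255)),("yellow",(22,150,60),(33,255,255))]:
    p,st=blob(c,320,240,400,lo,hi);b=ray(c,*p,.051);print(n,p,st,b,totool(b+[0,0,.011]-s["tcp_pos"]))
print(s["tcp_pos"],s["orientation"],s["wrist_force"])
E
```

```text
clock: 4.67
tcp_pos: [0.5206, -0.1608, 0.1485]
orientation: [-0.0, 0.988, 0.152, -0.0]
wrist_force: [0.4, 0.4, 0.6]
finger_gap: -0.0001
grip_force: 0.0
clock: 5.08
tcp_pos: [0.6055, -0.2751, 0.148]
orientation: [-0.0, 0.988, 0.152, -0.001]
wrist_force: [0.5, -0.0, -0.4]
finger_gap: 0.0001
grip_force: 0.0
clock: 5.33
tcp_pos: [0.6042, -0.2735, 0.148]
orientation: [-0.001, 0.988, 0.152, -0.001]
wrist_force: [0.5, 0.4, 0.1]
finger_gap: -0.0002
grip_force: 0.0
blue [328.90416829 235.08843007] [ 301  207   57   57 2567] [ 0.61091559 -0.27386638  0.051     ] [0.00629723 0.00287824 0.08649398]
yellow [100.91190108 193.88593509] [  67  165   69   59 3235] [ 0.59542296 -0.14517088  0.051     ] [ 0.03031554 -0.12450169  0.08666914]
[ 0.60419121 -0.27312003  0.14850649] [-7.01153056e-04  9.88304614e-01  1.52489108e-01 -7.54710800e-04] [ 0.44460653 -0.226461    0.98883817]
```

View pics/w2.png

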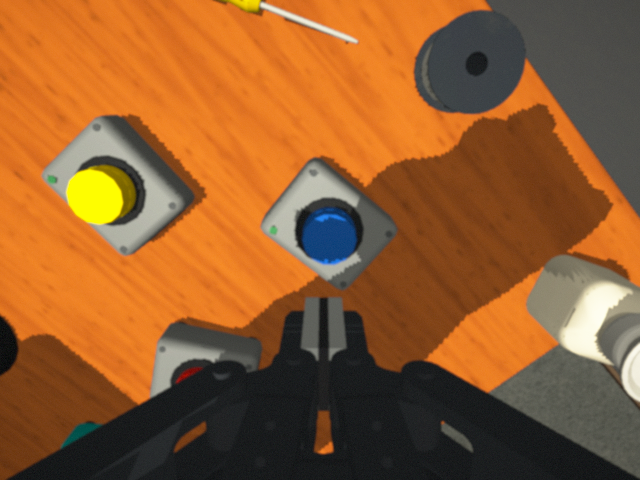

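The wrist view shows blue centred at (329,235) and yellow at (101,194), with the bottle well to the right. I'll correct by about 5 mm and go down.

```bash
python3 -m jog '[[1,0.005,0.0025,0.02,0],[1,0,0,0.03,0],[1,0,0,0.028,0],[1,0,0,0,0],[1,0,0,0,0]]'
python3 -m jog '[[1,0,0,0.004,0],[1,0,0,0.002,0],[1,0,0,0.002,0],[1,0,0,0,0],[1,0,0,0,0]]'
python3 -m jog '[[1,0,0,0.002,0],[1,0,0,0.002,0],[1,0,0,0,0],[1,0,0,0,0]]'
```

```text
clock: 5.8
tcp_pos: [0.6087, -0.2731, 0.0702]
orientation: [-0.001, 0.988, 0.153, -0.002]
wrist_force: [0.2, -0.7, 0.4]
finger_gap: -0.0002
grip_force: 0.0
clock: 6.22
tcp_pos: [0.611, -0.2752, 0.0642]
orientation: [0.0, 0.988, 0.152, 0.0]
wrist_force: [0.3, 0.9, 0.6]
finger_gap: -0.0001
grip_force: 0.0
clock: 6.55
tcp_pos: [0.6111, -0.2754, 0.0598]
orientation: [0.0, 0.988, 0.152, 0.001]
wrist_force: [1.0, -0.2, 2.0]
finger_gap: -0.0002
grip_force: 1.3
```

```bash
python3 -m jog '[[1,0,0,0.002,0],[1,0,0,0.002,0],[1,0,0,0,0],[1,0,0,0,0]]'
python3 -m jog '[[1,0,0,0.002,0],[1,0,0,0.002,0],[1,0,0,0,0],[1,0,0,0,0]]'
python3 -m jog '[[1,0,0,0.001,0],[1,0,0,0.001,0],[1,0,0,0,0],[1,0,0,0,0]]'
```

```text
clock: 6.88
tcp_pos: [0.6111, -0.2753, 0.0555]
orientation: [0.0, 0.988, 0.152, 0.0]
wrist_force: [1.9, 0.6, 3.7]
finger_gap: 0.0
grip_force: 1.8
clock: 7.22
tcp_pos: [0.611, -0.2753, 0.0514]
orientation: [0.0, 0.988, 0.152, 0.0]
wrist_force: [2.8, -1.3, 5.5]
finger_gap: 0.0001
grip_force: 2.2
clock: 7.55
tcp_pos: [0.611, -0.2753, 0.0496]
orientation: [0.0, 0.988, 0.152, 0.0]
wrist_force: [2.4, -1.7, 4.7]
finger_gap: -0.0002
grip_force: 2.5
```

```bash
python3 -m jog '[[1,0,0,-0.01,0],[1,0,0,-0.03,0],[1,0,0,-0.03,0],[1,0,0,-0.03,0],[1,0,0,0,0]]'
python3 -m jog '[[1,0.0047,-0.026,0,0],[1,0.0047,-0.026,0,0],[1,0.0047,-0.026,0,0],[1,0.0047,-0.026,0,0],[1,0.0047,-0.026,0,0]]'
python3 -m jog '[[1,0,0,0,0],[1,0,0,0,0],[1,0,0,0,0],[1,0,0,0,0]]'
python3 - <<'E'
from h import *
c=env.read_camera("wrist");s=env.get_state();cv2.imwrite("pics/w3.png",c["img"][:,:,::-1])
for n,lo,hi,z in [("yellow",(22,150,60),(33,255,255),.051),("blue",(105,120,30),(130,255,255),.041)]:
    p,st=blob(c,320,240,400,lo,hi);b=ray(c,*p,z);print(n,p,st,b,totool(b+[0,0,.011]-s["tcp_pos"]))
print(s["tcp_pos"],s["wrist_force"])
E
```

```text
clock: 7.97
tcp_pos: [0.6121, -0.2758, 0.1557]
orientation: [0.002, 0.988, 0.152, 0.003]
wrist_force: [0.5, -0.0, 1.4]
finger_gap: 0.0001
grip_force: 0.0
clock: 8.38
tcp_pos: [0.5919, -0.1422, 0.1483]
orientation: [-0.001, 0.988, 0.152, -0.002]
wrist_force: [-0.2, 0.1, 0.0]
finger_gap: 0.0001
grip_force: 0.0
clock: 8.72
tcp_pos: [0.5936, -0.1447, 0.149]
orientation: [-0.0, 0.988, 0.152, -0.0]
wrist_force: [-0.3, -1.0, 0.7]
finger_gap: -0.0
grip_force: 0.0
yellow [401.61098901  30.21346154] [ 335    0  140   65 3640] [ 0.71306762 -0.14720176  0.051     ] [0.11319593 0.03802777 0.08693763]
blue [528.25910747 275.57786885] [ 501  250   56   52 2196] [ 0.60936212 -0.27249204  0.041     ] [-0.02330486  0.12645131  0.09700235]
[ 0.59372842 -0.14486897  0.14900743] [ 0.10351829 -0.14149721 -0.48630718]
```

View pics/w3.png

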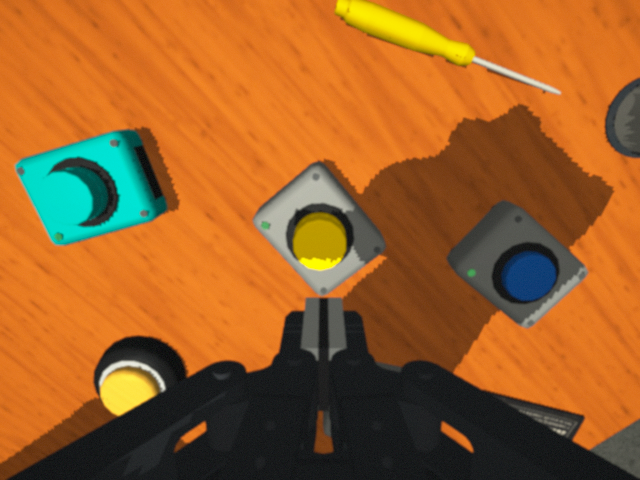

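Blue now sits low. Yellow is at (320,241), and the blob search locked onto the driver handle. Compared with the blue view, yellow needs about +2.5 mm in x and -2 mm in y.

```bash
python3 -m jog '[[1,0.0025,-0.002,0.02,0],[1,0,0,0.03,0],[1,0,0,0.028,0],[1,0,0,0,0],[1,0,0,0,0]]'
python3 -m jog '[[1,0,0,0.004,0],[1,0,0,0.002,0],[1,0,0,0.002,0],[1,0,0,0,0],[1,0,0,0,0]]'
python3 -m jog '[[1,0,0,0.002,0],[1,0,0,0.002,0],[1,0,0,0,0],[1,0,0,0,0]]'
python3 -m jog '[[1,0,0,0.002,0],[1,0,0,0.002,0],[1,0,0,0,0],[1,0,0,0,0]]'
python3 -m jog '[[1,0,0,0.002,0],[1,0,0,0.002,0],[1,0,0,0,0],[1,0,0,0,0]]'
python3 -m jog '[[1,0,0,0.001,0],[1,0,0,0.001,0],[1,0,0,0,0],[1,0,0,0,0]]'
```

```text
clock: 9.18
tcp_pos: [0.5941, -0.1416, 0.0698]
orientation: [-0.001, 0.988, 0.152, -0.002]
wrist_force: [0.4, -0.1, 1.7]
finger_gap: 0.0001
grip_force: 0.0
clock: 9.6
tcp_pos: [0.5961, -0.1415, 0.0641]
orientation: [0.0, 0.988, 0.152, 0.001]
wrist_force: [0.4, 0.4, 0.4]
finger_gap: 0.0003
grip_force: 0.0
clock: 9.93
tcp_pos: [0.5962, -0.1414, 0.0598]
orientation: [0.0, 0.988, 0.152, 0.001]
wrist_force: [0.8, -0.2, 3.2]
finger_gap: 0.0007
grip_force: 1.3
clock: 10.27
tcp_pos: [0.5962, -0.1415, 0.0555]
orientation: [0.0, 0.988, 0.152, 0.0]
wrist_force: [1.9, -0.2, 3.4]
finger_gap: -0.0001
grip_force: 1.8
clock: 10.6
tcp_pos: [0.5961, -0.1414, 0.0514]
orientation: [0.0, 0.988, 0.152, 0.0]
wrist_force: [3.2, -0.2, 4.6]
finger_gap: 0.0001
grip_force: 2.2
clock: 10.93
tcp_pos: [0.5962, -0.1415, 0.0496]
orientation: [0.0, 0.988, 0.152, 0.001]
wrist_force: [2.8, 0.1, 5.0]
finger_gap: -0.0004
grip_force: 2.5
```

```bash
python3 -m jog '[[1,0,0,-0.01,0],[1,0,0,-0.03,0],[1,0,0,-0.03,0],[1,0,0,-0.03,0],[1,0,0,-0.03,0]]'
python3 -m jog '[[1,-0.03,0,0,0],[1,-0.03,0,0,0],[1,0,0,0,0],[1,0,0,0,0],[1,0,0,0,0]]'
python3 - <<'E'
from h import *
c=env.read_camera("wrist");cv2.imwrite("pics/w4.png",c["img"][:,:,::-1])
E
```

```text
clock: 11.35
tcp_pos: [0.5936, -0.1406, 0.1797]
orientation: [-0.001, 0.988, 0.152, -0.002]
wrist_force: [0.1, -0.8, -0.3]
finger_gap: 0.0001
grip_force: 0.0
clock: 11.77
tcp_pos: [0.5379, -0.1591, 0.179]
orientation: [-0.0, 0.988, 0.152, -0.001]
wrist_force: [-0.6, 0.1, 0.2]
finger_gap: 0.0002
grip_force: 0.0
```

View pics/w4.png

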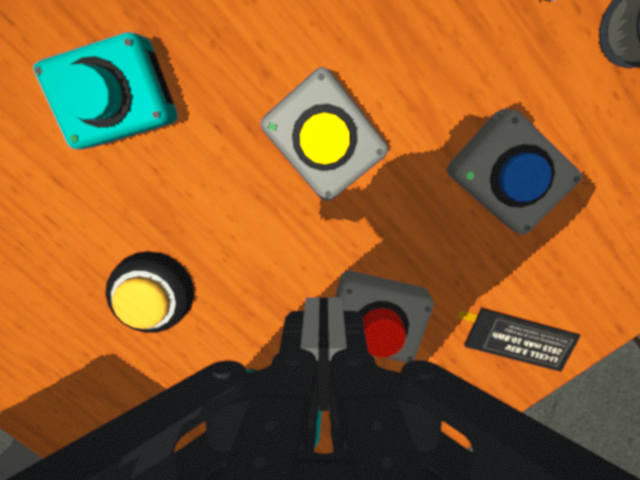

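Yellow at (325,137) and blue at (526,176) both sit low in their rings. Red at (383,330) is still up, and nothing else has moved.

```bash
python3 -c "
from workcell import env
print(env.hand_in())"
```

```text
the job is handed in; nothing more can be done
None
```

I touched the brass earthing button (about 5 N), then pressed the blue and yellow keys down with light pushes (up to about 6 N). Red was not touched, nothing else looked moved in the last picture, and I handed the job in after about 12 s of the 54 s allowed.

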